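Fit a fresh cell in the bench scale

TASK

The bench scale has its pan off and its battery cover standing open: fit the larger of the two cells in it, flat end first, pressing back the coil spring and then dropping the end with the nub down against the fixed contact, and press the cell fully down so that it lies flat in its cradle. Then swing the cover shut and press it until it snaps home. Leave the small cell, the piping nozzle and the little gel bottle standing where they are.

Things in the scene. Friction and masses are not known exactly. Their poses are not given: they have to be found in the camera images.
- big_cell_center (a point): Middle of the larger of two dark steel-grey battery cells: a cylinder 34 mm wide, 61.5 mm long overall, 140 g, lying on its side on the table (point on its axis, 17 mm up, 30.75 mm from either end). Its x axis runs along the cell to the nub (+) end, the other end is flat. It may be rolled about x, so only the direction of x matters.
- big_cell_nub (a point): Tip of the larger cell's nub, a button 10 mm wide and 2.5 mm high on its axis, included in the 61.5 mm. When the cell is let go, friction under the spring's push can keep the nub a few mm high on the contact; a push of about 6 N down on that end of the cell seats it.
- bench_scale: White bench scale without its pan, fixed on the table, turned by some yaw. Origin on the table under the middle of the battery cradle; x points to its back (away from its display), y to its left, z up. 206 mm wide, from x = -152 to +95 mm; flat deck at z = 50 mm. Four pan supports at x = +-72, y = +-86 mm rise to z = 83 mm.
- cradle (a point): Middle of the cradle floor (x = 0, y = 0, z = 41 mm in the scale's frame, same axes). The cradle is a trough in the deck along x, 9 mm deep, 34 mm wide, from x = -46 to +30.75 mm. A seated large cell has its middle at x = 0, z = 58 mm, nub to +x, and over half of it stands above the deck, so fingertips just clear of the deck can hold it by its sides.
- plus_contact (a point): Point on the fixed (+) contact where the nub's centre presses: x = 30.75, y = 0, z = 58 mm in the scale's frame (same axes). It is on the front face of the terminal wall, which is 7.5 mm thick, 36 mm wide, with its top at z = 65 mm.
- spring_contact (a joint): Travel of the coil spring's cap at the front of the cradle (m): 0 free, grows as it is pressed to the front (scale -x), at most 0.016. Force 1.5 N plus 0.6 N per mm; a seated large cell holds it at 0.0075. Cap: disc 14 mm wide, face at x = -23.25 mm when free, centre z = 58 mm. The spring wall behind it is at x = -51 to -46 mm, top z = 72 mm.
- battery_cover (a joint): Angle of the grey domed battery cover (rad): 0 shut, grows as it swings open to the back, 1.9 to 2.2 at the start; it stays where it is left. 102 mm long, 54 mm wide; shut, its top is at z = 79.5 mm. A sprung catch at its free end stops it about 0.08 rad short of shut until it is pressed down there with about 5 N; then it snaps to 0.
- cover_hinge (a point): Middle of the cover's hinge line, which runs along the scale's y: x = 45, y = 0, z = 54 mm in the scale's frame.
- cover_edge (a point): Middle of the outer top edge of the cover's free end, 105 mm from the hinge along the cover and 25.5 mm out from it. Shut: x = -60, z = 79.5 mm in the scale's frame. Open, it is the rearmost edge, on the back of the cover. A 26 mm wide finger lip sticks out 9 mm beyond the free end at the inner side.
- small_cell_center (a point): Middle of the smaller cell, same look, 26 mm wide and 50 mm tall, standing upright on the table (its z axis points up). It does not fit this scale; leave it standing.
- nozzle_star: Steel piping nozzle, a cone 30 mm wide and 42 mm high, standing on the table; origin at the centre of its underside. A bystander.
- gel_plum: Small bottle with a white cap, 30 mm wide and 87 mm high, standing on the table; origin at the centre of its underside. A bystander.
There are look-alikes about, which are no part of the job. What is shaped like the part that bears big_cell_center but green is not meant.

How it is judged:
On the way:
1. with the cover still open, the large cell lies fully down in the cradle, nub on the fixed contact, flat end pressing the spring back (distance between big_cell_nub and plus_contact below 0.005 m and angle between the x axis of big_cell_center and the x axis of bench_scale, either way round below 0.08 rad and value of joint spring_contact above 0.005 m and value of joint battery_cover above 0.5 rad), for 0.2 s.
At the end, for the whole second after the job is handed in: The large cell lies along the cradle (within 0.08 rad), its nub tip within 5 mm of the point on the fixed contact, its flat end holding the spring back over 5 mm; the cover is snapped shut (under 0.03 rad); small cell, nozzle and bottle stand upright (within 0.2 rad) (distance between big_cell_nub and plus_contact below 0.005 m and angle between the x axis of big_cell_center and the x axis of bench_scale, either way round below 0.08 rad and value of joint spring_contact above 0.005 m and value of joint battery_cover below 0.03 rad and angle between each of small_cell_center, nozzle_star, gel_plum's own z axis and vertical below 0.2 rad); the robot touches nothing.
It fails at once if the small cell is moved by more than 30 mm (distance of small_cell_center from where it was at the start of the episode above 0.03 m).
It fails at once if the piping nozzle is moved by more than 30 mm (distance of nozzle_star from where it was at the start of the episode above 0.03 m).
It fails at once if the gel bottle is moved by more than 30 mm (distance of gel_plum from where it was at the start of the episode above 0.03 m).
It also fails if it takes over 53 s, if anything falls off the work surface, if the arm or the gripper's body presses on something with over 40 N, if the wrist force passes 120 N, or if a joint passes its speed limit or range.

ROBOT

A 6-joint arm with a two-finger parallel gripper is mounted at the origin on a cart in front of the work surface, level with it; the furniture and walls round the work are solid. World frame = base frame: x ahead of the robot, y to its left, z up, the work surface at z = 0. Lengths are in m, angles in rad, forces in N, time in s.
With the tool pointing down it reaches from about 0.375 to 0.9 m from the base axis. Payload 3.1 kg.
Tool frame: the origin (TCP) lies at the centre of the arm's flange, where the gripper is bolted on; the fingertips stand 182 mm ahead of it and the grasp point (between the pads) lies 164 mm ahead of it; z points along the fingers, y is the line along which they close (so a half turn about z gives the same grasp; the last joint's range is limited). The gripper opens to 87 mm and grips with 3 to 60 N. Pads are 19 mm wide; open, the fingers measure 117 mm over their backs; the gripper's body (75 mm by 190 mm) begins 51 mm behind the grasp point.
Start: joints at [0.943, 0.527, 1.433, -0, 1.181, -0.178], TCP at [0.272, 0.563, 0.405] pointing down, gripper open.
Joint ranges: [-3.08, 3.08], [-0.75, 2.2], [0.22, 2.44], [-1.43, 4.57], [0, 2.65], [-2.85, 2.85]. Speed limits (rad/s): [2.79, 2.79, 3.14, 3.14, 3.14, 3.14].

INTERFACE

Orientations are given as a unit quaternion [x, y, z, w].
In Python, from rig import * gives the robot as it stands.
- The arm moves only by the tool move_arm, never from a script. Its argument "commands" is a list that holds one entry, the list of rows, each a list of 6 numbers: the shift along the tool's x, y, z in units of 40 mm (1.0 is 40 mm), then the turn, a rotation vector about the tool's x, y, z in rad. A call has 1 to 12 rows; each row is the pose to reach, as a shift and turn from the pose commanded when the call began, along the tool's axes at that moment; what a row does not reach only later rows make up. A row lasts 1/8 s, in which the tool goes at most 62.5 mm and 10.7 degrees, less where a joint would pass 70% of its speed; a pose out of reach is approached as far as the arm can. A call with a gripper value outside its range is refused whole. "claw" is the closure, from -1 (fully open) to 1 (shut), so that 0 is half open, set as the call begins (left out, the last holds). The fingers move at their own pace and stop on an object; "squeeze" is the grip in N (left out, the last holds). Time passes only in rows, so rows that repeat a pose let the fingers close. It gives the time, the measured TCP pose, the force, the opening and the grip force at its end, in the units of the state.
- get_obs(): the state, without advancing time (a new reading comes with each control period).
- camera(name): name is "side" or "top"; returns a dict with "pixels" (400x640x3 uint8, blue, green, red), "range_z" (400x640 float32, m along the optical axis (not along the pixel's ray), 0 where there is no reading), "camera_matrix" (3x3 intrinsics, pixels), "extrinsics" (4x4, takes a point from world to camera coordinates). Camera axes: x right, y up, looking along -z (the intrinsics and any distortion apply to the point x, -y, -z); pixel columns grow to the right and rows downward; lengths in m; the calibration is good to about 2 mm. A picture is of the moment at which its call begins.
- hand_in(): hands the job in; it is judged then, once.
The state is a dict: "time": time; "q": joint angles; "joint_velocities": joint speeds; "joint_torque": joint torques, N m; "position": TCP position; "tool_rot": TCP orientation; "ft_force": force on the tool from outside, world axes, zero at the start; "moment": the same for the moment, N m; "grip_width": finger opening in m; "grip_force": force on a finger pad.
Only numpy, scipy, OpenCV 4.12 (cv2) and the standard library are available. Lean on these libraries where they do the work, as an engineer would, in place of code of your own. Each camera call takes 0.05 s, during which the arm holds its last target. There are 200 camera calls.

## Working session

There is one attempt and no reset: what is moved stays moved. The work goes in short steps, Python scripts to look and compute and a tool call to move; the robot and the scene stay as the last step left them, time stands still between calls to the robot, and variables do not carry over. Pictures are saved under pics/ and viewed, at most 10 in all, crops included, and the job is handed in when it is done.

Besides the shell and the picture viewer there is one more tool, called after "Call:" by a JSON object that holds its "op" and its "data". move_arm: Moves the arm, as the interface text tells. Its arguments: {"type":"object","properties":{"commands":{"type":"array","items":{"type":"array","items":{"type":"array","items":{"type":"number"}}}},"claw":{"type":"number"},"squeeze":{"type":"number"}},"required":["commands"]}

```bash
mkdir -p pics; cat > h.py <<'E'
from rig import *
import numpy as np, cv2
from scipy.spatial.transform import Rotation as R
def cloud(c):
    K=c["camera_matrix"];Z=c["range_z"];v,u=np.mgrid[0:400,0:640]
    p=np.stack([(u-K[0,2])/K[0,0]*Z,-(v-K[1,2])/K[1,1]*Z,-Z],-1)
    E=np.linalg.inv(c["extrinsics"]);w=p@E[:3,:3].T+E[:3,3]; w[Z==0]=np.nan
    return w
E
python3 - <<'E'
from h import *
for n in("top","side"):
    c=camera(n);np.savez("%s0.npz"%n,**c);cv2.imwrite("pics/%s0.png"%n,c["pixels"])
    print(n,c.keys(),c["camera_matrix"],np.linalg.inv(c["extrinsics"])[:3].round(3))
o=get_obs();print(o)
E
```

```text
top dict_keys(['pixels', 'range_z', 'camera_matrix', 'extrinsics']) [[430.52616529   0.         317.98741539]
 [  0.         430.52616529 197.74248581]
 [  0.           0.           1.        ]] [[-0.021  0.996 -0.082  0.416]
 [-1.    -0.021  0.004 -0.11 ]
 [ 0.002  0.082  0.997  1.205]]
side dict_keys(['pixels', 'range_z', 'camera_matrix', 'extrinsics']) [[396.08974812   0.         312.49730949]
 [  0.         396.08974812 199.45261883]
 [  0.           0.           1.        ]] [[ 0.998 -0.041  0.05   0.546]
 [ 0.062  0.365 -0.929 -0.907]
 [ 0.02   0.93   0.366  0.37 ]]
{'time': 0.1, 'q': array([ 9.42501634e-01,  5.28363322e-01,  1.43378386e+00, -5.50137860e-06,
        1.18141074e+00, -1.78535846e-01]), 'joint_velocities': array([-0.00020146, -0.0034107 , -0.00515733, -0.0005081 ,  0.00122178,
       -0.00075188]), 'joint_torque': array([ 1.08065508e-04, -4.40985703e+01, -1.77149481e+01,  6.34483108e-02,
        5.34020376e-02, -3.56451108e-05]), 'position': array([0.27152366, 0.5625886 , 0.40387213]), 'tool_rot': array([ 2.22987695e-01,  9.74820764e-01, -9.04751970e-04, -3.83404823e-04]), 'ft_force': array([-0.03773007, -0.02302569,  0.21587593]), 'moment': array([-0.03911507, -0.00383066, -0.00146557]), 'grip_force': 0.0, 'grip_width': 0.08704308637757881}
```

View pics/top0.png

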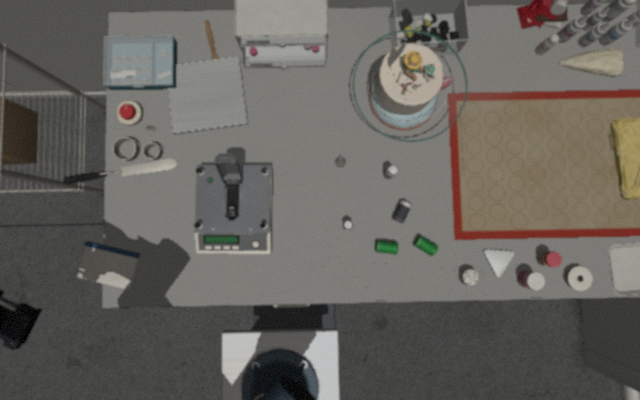

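View pics/side0.png

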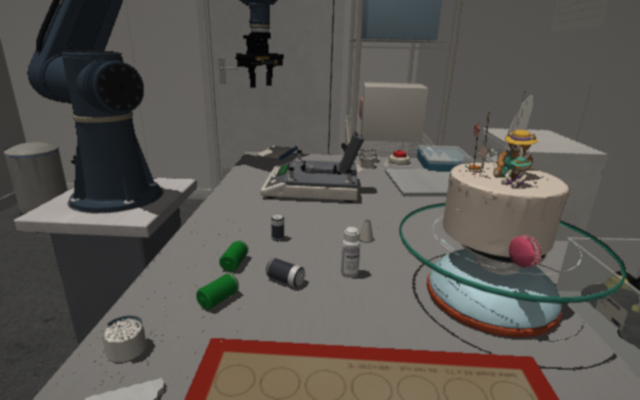

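Candidates: the dark-grey lying cylinder at top (401,210) / side (285,272) fits the big cell. Green ones at top (387,247) and (426,244) are look-alikes, and the upright small cell is at top (347,224) / side (277,228). The bottle is at top (391,171), the nozzle at (340,160), and the scale at (233,208). Next is one enlarged crop to confirm, plus measurements.

```bash
python3 - <<'E'
from h import *
ct=dict(np.load("top0.npz"));cs=dict(np.load("side0.npz"))
a=cv2.resize(ct["pixels"][190:260,375:445],(395,395),interpolation=cv2.INTER_CUBIC)
b=cv2.resize(cs["pixels"][240:300,250:320],(395,395*60//70),interpolation=cv2.INTER_CUBIC)
b=cv2.copyMakeBorder(b,0,395-b.shape[0],0,0,0)
t=cv2.resize(ct["pixels"][150:260,185:280],None,fx=2,fy=2,interpolation=cv2.INTER_CUBIC)
im=np.hstack([a,b]);cv2.imwrite("pics/crop1.png",cv2.convertScaleAbs(im,alpha=1.6))
wt=cloud(ct);ws=cloud(cs)
f=lambda w,u,v:w[v,u].round(3)
for n,u,v in [("big",401,210),("small",347,224),("bottle",391,171),("nozzle",340,160),("table",300,250),("deckL",205,230),("s1",200,170),("s2",266,170),("s3",266,224),("s4",200,224),("cov",230,165)]: print(n,f(wt,u,v))
for n,u,v in [("big",285,272),("small",277,228),("bottle",351,250),("noz",367,232),("cov",350,155)]: print("side",n,f(ws,u,v))
# big-cell points
for n,w,(u0,u1,v0,v1) in (("t",wt,(388,414,195,225)),("s",ws,(262,310,254,292))):
    p=w[v0:v1,u0:u1].reshape(-1,3);p=p[(p[:,2]>.008)&(p[:,2]<.05)]
    m=p[:,:2].mean(0);U,S,V=np.linalg.svd(p[:,:2]-m);q=(p[:,:2]-m)@V.T
    print(n,len(p),p.min(0),p.max(0),"axis",V[0],"ext",q.min(0),q.max(0),"mid",m+V[0]*(q[:,0].max()+q[:,0].min())/2+V[1]*(q[:,1].max()+q[:,1].min())/2)
# deck
p=wt[150:260,185:285].reshape(-1,3);d=p[(p[:,2]>.044)&(p[:,2]<.056)]
r=cv2.minAreaRect((d[:,:2]*1000).astype(np.float32));print("deck",len(d),r,d[:,2].mean())
d=p[(p[:,2]>.03)&(p[:,2]<.056)]
r=cv2.minAreaRect((d[:,:2]*1000).astype(np.float32));print("body",len(d),r)
d=p[p[:,2]>.075];print("high",len(d))
m=((wt[...,2]>.074)&(wt[...,2]<.092)).astype(np.uint8);m[:150]=0;m[260:]=0;m[:,:185]=0;m[:,285:]=0
n,l,st,ce=cv2.connectedComponentsWithStats(m)
for i in range(1,n): 
    k=l==i;print(st[i],wt[k].mean(0).round(4))
hh=wt[150:260,185:285];k=hh[...,2]>.092;print("cover",k.sum(),hh[k].min(0),hh[k].max(0))
E
```

```text
big [ 0.474 -0.339  0.035]
small [ 0.439 -0.19   0.048]
bottle [ 0.575 -0.307  0.084]
nozzle [ 0.621 -0.179  0.001]
table [ 0.37  -0.061 -0.003]
deckL [0.431 0.19  0.048]
s1 [0.587 0.194 0.084]
s2 [0.588 0.025 0.054]
s3 [0.443 0.026 0.053]
s4 [0.447 0.201 0.06 ]
cov [0.599 0.115 0.087]
side big [ 0.475 -0.362  0.028]
side small [ 0.439 -0.207  0.03 ]
side bottle [ 0.58  -0.33   0.056]
side noz [ 0.618 -0.189  0.022]
side cov [0.587 0.088 0.105]
t 271 [ 0.44151017 -0.36595085  0.00908432] [ 0.50515179 -0.31585429  0.03835324] axis [-0.89825035  0.43948415] ext [-0.03092031 -0.01529888] [0.02897867 0.01851426] mid [ 0.47267123 -0.34269868]
s 739 [ 0.44095021 -0.37381996  0.00806062] [ 0.50451793 -0.32638602  0.03553096] axis [ 0.93342927 -0.35876149] ext [-0.03556116 -0.02089083] [0.02735519 0.01126961] mid [ 0.47171354 -0.34999422]
deck 4400 ((505.23529052734375, 118.41510009765625), (201.23301696777344, 200.388916015625), 88.86527252197266) 0.04936332334031623
body 5831 ((489.44244384765625, 118.4137191772461), (205.91102600097656, 240.3585968017578), 88.42606353759766)
high 512
[220 165  17  14  77] [0.59   0.1261 0.0824]
[195 168   6   5  26] [0.5879 0.2014 0.0821]
[260 168   6   6  25] [0.584  0.03   0.0823]
[239 170   2   9  11] [0.5741 0.09   0.0837]
[229 216   1   1   1] [0.4655 0.1204 0.0754]
[231 216   1   1   1] [0.4654 0.1153 0.0751]
[194 222   5   6  26] [0.4449 0.2049 0.0824]
[259 223   6   5  24] [0.4401 0.0341 0.082 ]
cover 324 [0.57206152 0.08814411 0.09222044] [0.620103   0.14298204 0.1629619 ]
```

View pics/crop1.png

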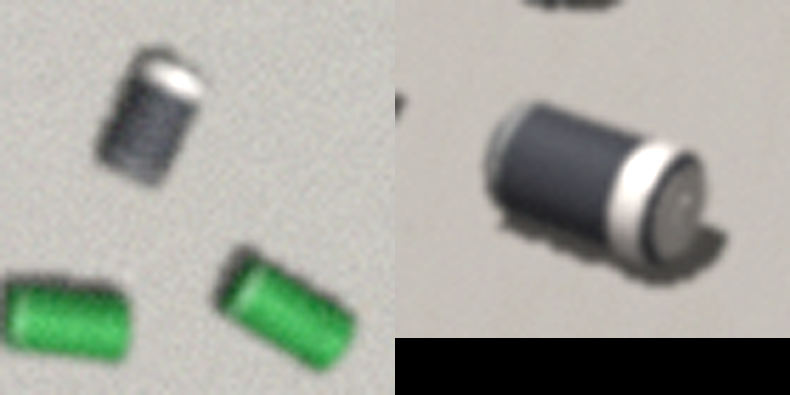

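The crop confirms it: the dark-grey cell lies on its side, alongside two green look-alikes. The end nearer the side camera has a white band, but which end carries the nub still has to be checked in depth.

```bash
cat >> h.py <<'E'
def fitcell(w_list,zc=.017,x0=(.4725,-.344,-.4),rng=.045,fixz=True):
    from scipy.optimize import least_squares
    P=[]
    for w in w_list:
        p=w.reshape(-1,3);p=p[np.hypot(p[:,0]-x0[0],p[:,1]-x0[1])<rng];P.append(p[(p[:,2]>zc-.011)&(p[:,2]<zc+.022)])
    P=np.vstack(P)
    def rad(x,P):
        d=P[:,:2]-x[:2];s=d@[np.cos(x[2]),np.sin(x[2])];t=d@[-np.sin(x[2]),np.cos(x[2])]
        return s,np.hypot(t,P[:,2]-zc)-.017
    x=np.array(x0)
    for i in range(3):
        s,_=rad(x,P);Q=P[(abs(s)<.026)]
        x=least_squares(lambda x:rad(x,Q)[1],x,loss="soft_l1",f_scale=.002).x
    s,r=rad(x,P);return x,s,r,P
def plan(pos,quat,tp,tR):
    R0=R.from_quat(quat);d=R0.inv().apply(np.array(tp)-pos)/.04;rv=(R0.inv()*tR).as_rotvec()
    return np.r_[d,rv].round(3).tolist()
E
python3 - <<'E'
from h import *
ct=dict(np.load("top0.npz"));cs=dict(np.load("side0.npz"))
wt,ws=cloud(ct),cloud(cs)
for L in ([wt],[ws],[wt,ws]):
    x,s,r,P=fitcell(L);print(x.round(4),len(P),np.percentile(s,[0,1,5,95,99,100]).round(4),np.median(abs(r)).round(4))
# side end face: axial s vs radius
x,s,r,P=fitcell([ws]);k=s>.022
for a,b in((0,.003),(.003,.005),(.005,.007),(.007,.009),(.009,.012),(.012,.015)):
    q=k&(r+.017>=a)&(r+.017<b);print(a,q.sum(),s[q].mean().round(4) if q.any() else 0)
x,s,r,P=fitcell([wt])
for sg in(1,-1):
  for a,b in((0,.005),(.005,.009),(.009,.013),(.013,.0165)):
    q=(sg*s>.022)&(r+.017>=a)&(r+.017<b);print(sg,a,q.sum(),s[q].mean().round(4) if q.any() else 0)
b=cv2.resize(cs["pixels"][252:296,262:310],None,fx=8,fy=8,interpolation=cv2.INTER_LANCZOS4)
b2=cv2.resize(cs["pixels"][208:248,260:295],(308,352),interpolation=cv2.INTER_LANCZOS4)
cv2.imwrite("pics/crop2.png",cv2.convertScaleAbs(np.hstack([b,b2]),alpha=1.8))
E
```

```text
[ 0.5863 -0.4016 -0.4771] 274 [-0.1579 -0.1577 -0.1563 -0.1019 -0.0989 -0.0983] 0.0013
[ 0.4086 -0.3108 -0.4887] 759 [0.0426 0.0452 0.0485 0.1027 0.1041 0.1051] 0.0006
[ 0.6527 -0.4405 -0.4895] 1033 [-0.2348 -0.2339 -0.2295 -0.1739 -0.1725 -0.1713] 0.0008
0 5 0.1042
0.003 12 0.1038
0.005 12 0.1026
0.007 12 0.1025
0.009 36 0.1022
0.012 46 0.0979
1 0 0 0
1 0.005 0 0
1 0.009 0 0
1 0.013 0 0
-1 0 1 -0.1575
-1 0.005 2 -0.1577
-1 0.009 12 -0.1328
-1 0.013 133 -0.1295
```

View pics/crop2.png

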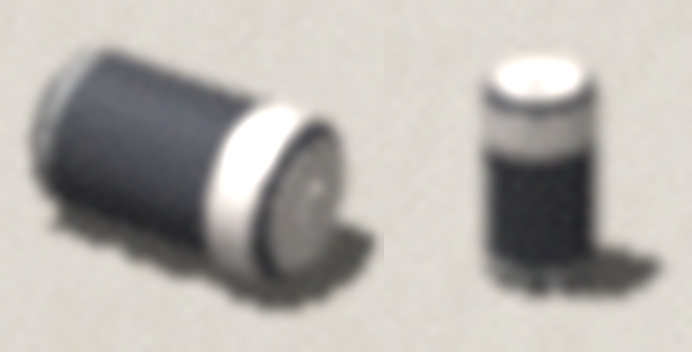

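The nub is on the white-banded end (+x/−y side): that face stands about 2 mm proud at its centre, with a highlight at (318,188) in the crop. The fit has length 62 mm and radius 17 mm, centre ≈(0.473,−0.344), yaw ≈−0.485. The scale origin comes to (0.5142,0.1176) with yaw −0.0265 (supports 144×171 mm apart, z=82, as given).

```bash
python3 - <<'E'
from h import *
o=get_obs();y=-.485+np.pi
tR=R.from_matrix(np.array([[np.cos(y),np.sin(y),0],[np.sin(y),-np.cos(y),0],[0,0,-1]]).T.T)
print(plan(o["position"],o["tool_rot"],[.473,-.344,.30],tR),tR.as_quat())
E
```

```text
[-14.39, -18.216, 2.627, -0.002, -0.0, 0.035] [0.24013023 0.97074068 0.         0.        ]
```

Call:
{"op": "move_arm", "data": {"commands": [[[-14.39, -18.22, 2.62, 0, 0, 0.035], [-14.39, -18.22, 2.62, 0, 0, 0.035], [-14.39, -18.22, 2.62, 0, 0, 0.035], [-14.39, -18.22, 2.62, 0, 0, 0.035], [-14.39, -18.22, 2.62, 0, 0, 0.035], [-14.39, -18.22, 2.62, 0, 0, 0.035], [-14.39, -18.22, 2.62, 0, 0, 0.035], [-14.39, -18.22, 2.62, 0, 0, 0.035], [-14.39, -18.22, 2.62, 0, 0, 0.035], [-14.39, -18.22, 2.62, 0, 0, 0.035], [-14.39, -18.22, 2.62, 0, 0, 0.035], [-14.39, -18.22, 2.62, 0, 0, 0.035]]], "claw": -1}}

```text
time: 1.6
position: [0.4334, -0.1669, 0.3203]
tool_rot: [0.24, 0.971, 0.0, -0.0]
ft_force: [1.6, 0.5, 1.3]
grip_width: 0.087
grip_force: 0.0
```

Call:
{"op": "move_arm", "data": {"commands": [[[0, 0, 0, 0, 0, 0], [0, 0, 0, 0, 0, 0]]]}}

```text
time: 1.85
position: [0.4327, -0.1644, 0.3202]
tool_rot: [0.241, 0.971, 0.001, -0.001]
ft_force: [-0.9, 0.2, -0.2]
grip_width: 0.0869
grip_force: 0.0
```

```bash
cat >> h.py <<'E'
def down(y): return R.from_matrix(np.array([[np.cos(y),np.sin(y),0],[np.sin(y),-np.cos(y),0],[0,0,-1]]))
E
python3 - <<'E'
from h import *
o=get_obs();print(o["position"],o["joint_velocities"].round(2))
for z in(.30,.194):print(plan(o["position"],o["tool_rot"],[.473,-.344,z],down(np.pi-.485)))
E
```

```text
[ 0.43274162 -0.16440094  0.32019395] [ 0.03 -0.01  0.03 -0.   -0.   -0.  ]
[-2.988, -3.501, 0.495, 0.001, -0.003, -0.001]
[-2.995, -3.502, 3.145, 0.001, -0.003, -0.001]
```

Call:
{"op": "move_arm", "data": {"commands": [[[-1.5, -1.75, 0.25, 0, 0, 0], [-2.99, -3.5, 0.5, 0, 0, 0], [-2.99, -3.5, 0.5, 0, 0, 0], [-2.99, -3.5, 1.5, 0, 0, 0], [-2.99, -3.5, 2.3, 0, 0, 0], [-2.99, -3.5, 2.9, 0, 0, 0], [-2.99, -3.5, 3.14, 0, 0, 0], [-2.99, -3.5, 3.14, 0, 0, 0]]]}}

```text
time: 2.85
position: [0.4742, -0.3429, 0.1949]
tool_rot: [0.239, 0.971, 0.0, -0.001]
ft_force: [0.0, 0.6, 0.9]
grip_width: 0.087
grip_force: 0.0
```

```bash
python3 - <<'E'
from h import *
c=camera("side");cv2.imwrite("pics/s1.png",c["pixels"]);o=get_obs();print(o["position"],o["tool_rot"])
x,s,r,P=fitcell([cloud(c)]);print(x,np.percentile(s,[1,99]))
E
```

```text
[ 0.47436902 -0.34350062  0.19561008] [ 2.39379127e-01  9.70926166e-01 -6.46793498e-05  1.00326012e-04]
[ 0.17634461 -0.14209547 -0.59501245] [0.34565248 0.39104068]
```

View pics/s1.png

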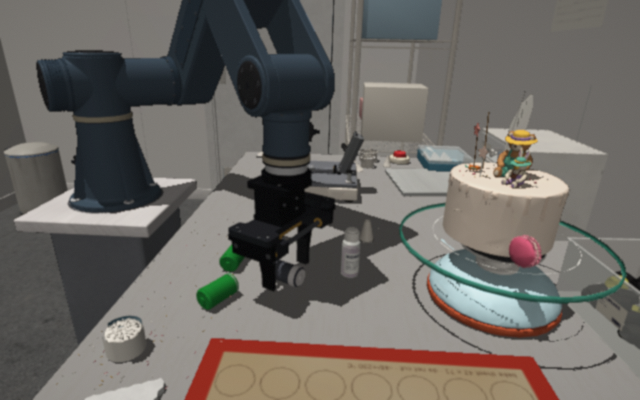

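The fingers straddle the cell (cell at (290,275)). Closing now.

Call:
{"op": "move_arm", "data": {"commands": [[[0, 0, 0, 0, 0, 0], [0, 0, 0, 0, 0, 0], [0, 0, 0, 0, 0, 0], [0, 0, 0, 0, 0, 0], [0, 0, 0, 0, 0, 0], [0, 0, 0, 0, 0, 0]]], "claw": 1, "squeeze": 50}}

```text
time: 3.65
position: [0.4739, -0.3443, 0.195]
tool_rot: [0.24, 0.971, 0.0, -0.0]
ft_force: [-0.2, 0.2, 0.2]
grip_width: 0.0353
grip_force: 0.0
```

Call:
{"op": "move_arm", "data": {"commands": [[[0, 0, -1, 0, 0, 0], [0, 0, -2.5, 0, 0, 0], [0, 0, -3.5, 0, 0, 0], [0, 0, -3.5, 0, 0, 0]]]}}

```text
time: 4.15
position: [0.4747, -0.345, 0.3384]
tool_rot: [0.24, 0.971, -0.002, 0.003]
ft_force: [-0.1, 0.4, -1.6]
grip_width: 0.0331
grip_force: 50.0
```

```bash
cat >> h.py <<'E'
def held(c,o):
    w=cloud(c).reshape(-1,3);w=w[~np.isnan(w[:,0])]
    t=R.from_quat(o["tool_rot"]).inv().apply(w-o["position"])
    return t[(abs(t[:,0])<.045)&(abs(t[:,1])<.0185)&(t[:,2]>.15)&(t[:,2]<.205)]
E
python3 - <<'E'
from h import *
c=camera("side");o=get_obs();t=held(c,o);np.set_printoptions(suppress=True,precision=4)
print(o["position"],len(t),np.percentile(t,[1,50,99],axis=0))
for a in np.arange(-.04,.04,.005):
    k=(t[:,0]>=a)&(t[:,0]<a+.005)
    if k.any():print(round(a,3),k.sum(),t[k].min(0),t[k].max(0))
k=t[:,0]<-.02;
from scipy.optimize import least_squares
s=t[(t[:,0]>-.027)&(t[:,0]<.03)&(abs(t[:,1])<.0165)]
print(least_squares(lambda p:np.hypot(s[:,1]-p[0],s[:,2]-p[1]-p[2]*s[:,0])-.017,[0,.177,0],loss="soft_l1",f_scale=.001).x)
E
```

```text
[ 0.474  -0.3443  0.3361] 671 [[-0.0332 -0.0184  0.151 ]
 [-0.0182 -0.0104  0.1687]
 [ 0.0255  0.0175  0.1906]]
-0.035 168 [-0.0339 -0.0176  0.1609] [-0.03    0.0127  0.1903]
-0.03 86 [-0.03   -0.0183  0.1587] [-0.0251  0.0108  0.1918]
-0.025 63 [-0.0249 -0.0185  0.1585] [-0.0203  0.0037  0.191 ]
-0.02 51 [-0.0198 -0.0185  0.1589] [-0.0151 -0.0019  0.1886]
-0.015 82 [-0.0149 -0.0184  0.15  ] [-0.0101  0.0185  0.189 ]
-0.01 47 [-0.0098 -0.015   0.15  ] [-0.0051  0.0167  0.1902]
-0.005 32 [-0.0047 -0.0166  0.1513] [-0.0002  0.0168  0.1905]
-0.0 33 [ 0.     -0.0157  0.151 ] [0.0049 0.0175 0.1911]
0.005 14 [ 0.005  -0.016   0.1507] [0.0084 0.0165 0.1906]
0.01 6 [ 0.0103 -0.0165  0.1846] [ 0.0136 -0.0104  0.1897]
0.015 31 [ 0.015  -0.0184  0.1633] [ 0.0198 -0.0096  0.191 ]
0.02 45 [ 0.0201 -0.0185  0.1605] [ 0.0249 -0.0091  0.191 ]
0.025 13 [ 0.0252 -0.0184  0.1621] [ 0.028  -0.01    0.1846]
[0.0005 0.1745 0.002 ]
```

```bash
cat >> h.py <<'E'
YS=-.0265;OS=np.array([.5142,.1176,0]);RS=R.from_euler("z",YS)
OFF=np.array([-.0025,0,.177])
def pose(cx,cz,a,cy=0,off=OFF):
    a=np.radians(a);tx=np.array([-np.cos(a),0,-np.sin(a)]);tz=np.array([np.sin(a),0,-np.cos(a)])
    Rt=RS*R.from_matrix(np.array([tx,np.cross(tz,tx),tz]).T)
    return OS+RS.apply([cx/1e3,cy/1e3,cz/1e3])-Rt.apply(off),Rt
E
python3 - <<'E'
from h import *
o=get_obs();p=pose(10,130,30)
print(p[0],p[1].as_quat(),plan(o["position"],o["tool_rot"],*p))
p2,q2=p
print(plan(p2,q2.as_quat(),*pose(10,77,30)))
E
```

```text
[0.43356326 0.11973737 0.2820365 ] [ 0.01279814  0.96584104 -0.00342925  0.25879633] [6.304, 9.795, 1.328, -0.121, -0.512, -0.447]
[0.662, -0.0, 1.147, 0.0, 0.0, 0.0]
```

Call:
{"op": "move_arm", "data": {"commands": [[[0.8, 1.3, 0.15, -0.02, -0.06, -0.05], [1.8, 2.8, 0.38, -0.034, -0.146, -0.127], [2.7, 4.2, 0.57, -0.05, -0.22, -0.19], [3.6, 5.6, 0.76, -0.07, -0.29, -0.255], [4.5, 7.0, 0.95, -0.086, -0.366, -0.32], [5.4, 8.4, 1.14, -0.104, -0.44, -0.383], [6.0, 9.33, 1.26, -0.115, -0.49, -0.426], [6.3, 9.8, 1.33, -0.121, -0.512, -0.447], [6.3, 9.8, 1.33, -0.121, -0.512, -0.447], [6.3, 9.8, 1.33, -0.121, -0.512, -0.447], [6.3, 9.8, 1.33, -0.121, -0.512, -0.447]]]}}

```text
time: 5.58
position: [0.4367, 0.1118, 0.2856]
tool_rot: [0.012, 0.967, 0.004, 0.254]
ft_force: [-0.3, -0.2, -0.9]
grip_width: 0.0331
grip_force: 50.0
```

```bash
python3 - <<'E'
from h import *
np.set_printoptions(suppress=True,precision=4)
c=camera("side");o=get_obs();cv2.imwrite("pics/s2.png",cv2.resize(c["pixels"][60:220,200:440],None,fx=3,fy=3,interpolation=cv2.INTER_CUBIC))
p=pose(10,130,30);print(o["position"],p[0],plan(o["position"],o["tool_rot"],*p))
print(plan(o["position"],o["tool_rot"],*pose(10,77,30)))
for n in("side","top"):
    c=camera(n);w=cloud(c).reshape(-1,3);w=w[~np.isnan(w[:,0])]
    # supports
    l=RS.inv().apply(w-OS)*1e3
    for sx in(72,-72):
      for sy in(86,-86):
        k=(abs(l[:,0]-sx)<9)&(abs(l[:,1]-sy)<9)&(l[:,2]>70)&(l[:,2]<90);print(n,sx,sy,k.sum(),l[k].mean(0) if k.any() else"",l[k,2].max() if k.any() else "")
E
```

```text
[0.4367 0.1118 0.2858] [0.4336 0.1197 0.282 ] [0.12, 0.195, 0.042, 0.014, -0.009, -0.003]
[0.772, 0.176, 1.195, 0.014, -0.009, -0.003]
side 72 86 0  
side 72 -86 29 [ 71.9618 -90.0395  78.0192] 84.25520925082492
side -72 86 18 [-71.9135  80.5284  79.8196] 84.1512291956022
side -72 -86 29 [-71.659  -90.8552  78.0699] 83.96993066862868
top 72 86 26 [71.5488 85.9176 81.4265] 84.81747541505081
top 72 -86 25 [ 72.151  -85.7205  82.1676] 85.6394437059147
top -72 86 1 [-67.7366  90.8047  82.193 ] 82.19300849632228
top -72 -86 21 [-72.5256 -85.9359  81.9815] 85.58879754906279
```

View pics/s2.png

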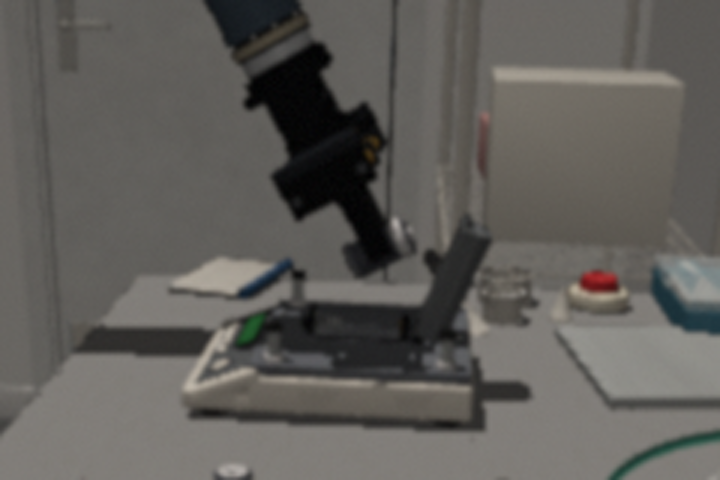

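The cell is held tilted, nub up and to the back at (405,240), with the flat end at (355,260) above the open cradle. The cover stands clear at (460,280). Next I descend in two steps.

Call:
{"op": "move_arm", "data": {"commands": [[[0.25, 0.18, 0.3, 0.014, -0.009, -0.003], [0.45, 0.18, 0.6, 0.014, -0.009, -0.003], [0.6, 0.18, 0.87, 0.014, -0.009, -0.003], [0.6, 0.18, 0.87, 0.014, -0.009, -0.003], [0.6, 0.18, 0.87, 0.014, -0.009, -0.003]]]}}

```text
time: 6.35
position: [0.4499, 0.1155, 0.2662]
tool_rot: [0.01, 0.97, 0.005, 0.242]
ft_force: [0.2, -0.7, -0.9]
grip_width: 0.0327
grip_force: 50.0
```

```bash
cat >> h.py <<'E'
np.set_printoptions(suppress=True,precision=4)
def cfit(names=("side","top"),shots=3):
    "held/lying cell in scale frame: per camera, fitted axis (cy,cz at x, tilt) and extents"
    from scipy.optimize import least_squares
    o=get_obs();Rt=R.from_quat(o["tool_rot"])
    Cw=o["position"]+Rt.apply(OFF);Cs=RS.inv().apply(Cw-OS)*1e3;tx=RS.inv().apply(Rt.as_matrix()[:,0])
    print("model C",Cs,"tilt",np.degrees(np.arctan2(-tx[2],-tx[0])).round(2),"F",o["ft_force"])
    for n in names:
        t=np.vstack([held(camera(n),o) for _ in range(shots)])
        s=t[(((t[:,0]>-.030)&(t[:,0]<-.016))|((t[:,0]>.014)&(t[:,0]<.025)))]
        r=least_squares(lambda p:np.hypot(s[:,1]-p[0]-p[3]*s[:,0],s[:,2]-p[1]-p[2]*s[:,0])-.017,[0,.177,0,0],loss="soft_l1",f_scale=.001).x
        near=np.hypot(t[:,1],t[:,2]-.177)<.016
        print(n,len(t),"axis y,z,slopez,slopey",r,"x ext",np.percentile(t[near,0],[.5,2,98,99.5]))
    return o
E
python3 - <<'E'
from h import *
o=cfit();print(plan(o["position"],o["tool_rot"],*pose(10,77,30)))
E
```

```text
model C [ 21.1683  -0.6633 111.1537] tilt 28.03 F [ 0.1829 -0.733  -0.9097]
side 574 axis y,z,slopez,slopey [-0.0006  0.1785  0.0039 -0.0052] x ext [-0.0313 -0.0311  0.0297  0.0307]
top 465 axis y,z,slopez,slopey [-0.0009  0.1744 -0.2507 -0.0502] x ext [-0.032  -0.0311  0.0064  0.007 ]
[0.8, 0.085, 0.628, 0.018, -0.034, 0.002]
```

```bash
python3 -c "
from h import *
o=get_obs();print(o['q'],o['joint_torque'])"
```

```text
[ 0.0098  0.5531  2.0973  0.4637  0.001  -2.0047] [  0.0019 -34.3649  -6.5666  -0.0163  -1.6156  -0.0159]
```

The wrist's joint 5 is at its lower limit, so a 30° tilt can't be reached here. A 15° tilt is enough if the flat end meets the upper half of the cap, so I'm re-planning.

```bash
sed -i 's/^OFF=.*/OFF=np.array([-.0015,-.0005,.178])/' h.py; python3 - <<'E'
from h import *
o=get_obs();print(plan(o["position"],o["tool_rot"],*pose(7.5,97,15)))
E
```

```text
[-0.556, 0.103, 0.243, 0.017, 0.228, 0.004]
```

Call:
{"op": "move_arm", "data": {"commands": [[[-0.3, 0.05, 0.1, 0.01, 0.11, 0], [-0.56, 0.1, 0.24, 0.017, 0.228, 0.004], [-0.56, 0.1, 0.24, 0.017, 0.228, 0.004], [-0.56, 0.1, 0.24, 0.017, 0.228, 0.004]]]}}

```text
time: 7.15
position: [0.4737, 0.1192, 0.2684]
tool_rot: [0.013, 0.991, -0.001, 0.131]
ft_force: [-0.6, -0.5, -1.8]
grip_width: 0.0329
grip_force: 50.0
```

```bash
python3 - <<'E'
from h import *
o=cfit(shots=2);print(o["q"],o["position"]);print(plan(o["position"],o["tool_rot"],*pose(7.5,79.5,15)))
E
```

```text
model C [ 7.291   0.2733 96.9183] tilt 15.1 F [-0.6431 -0.5004 -1.7572]
side 367 axis y,z,slopez,slopey [-0.0007  0.1787 -0.0132 -0.0007] x ext [-0.0305 -0.0296  0.031   0.0313]
top 81 axis y,z,slopez,slopey [-0.0637  0.1006 -3.1104 -2.4625] x ext [-0.0307 -0.0305 -0.0132 -0.0129]
[ 0.0199  0.5575  1.9692 -0.0302  0.3516 -1.4977] [0.4737 0.1192 0.2684]
[0.1, -0.0, 0.422, 0.002, 0.002, 0.0]
```

Call:
{"op": "move_arm", "data": {"commands": [[[0.05, 0, 0.2, 0, 0, 0], [0.1, 0, 0.42, 0, 0, 0], [0.1, 0, 0.42, 0, 0, 0], [0.1, 0, 0.42, 0, 0, 0]]]}}

```text
time: 7.85
position: [0.4749, 0.119, 0.251]
tool_rot: [0.013, 0.991, -0.002, 0.13]
ft_force: [0.1, -1.5, -0.5]
grip_width: 0.0328
grip_force: 50.0
```

```bash
python3 - <<'E'
from h import *
o=cfit(("side",),2);print(plan(o["position"],o["tool_rot"],*pose(-3,79.5,15)),plan(o["position"],o["tool_rot"],*pose(-3,68,15)))
cv2.imwrite("pics/s3.png",cv2.resize(camera("side")["pixels"][110:210,250:390],None,fx=5,fy=5,interpolation=cv2.INTER_CUBIC))
E
```

```text
model C [ 8.1164 -0.126  79.4262] tilt 14.97 F [ 0.1453 -1.4699 -0.4795]
side 475 axis y,z,slopez,slopey [-0.0006  0.1792 -0.0266  0.0094] x ext [-0.0315 -0.0312  0.0417  0.0441]
[0.27, 0.004, -0.074, 0.0, -0.0, 0.0] [0.344, 0.004, 0.204, 0.0, -0.0, 0.0]
```

View pics/s3.png

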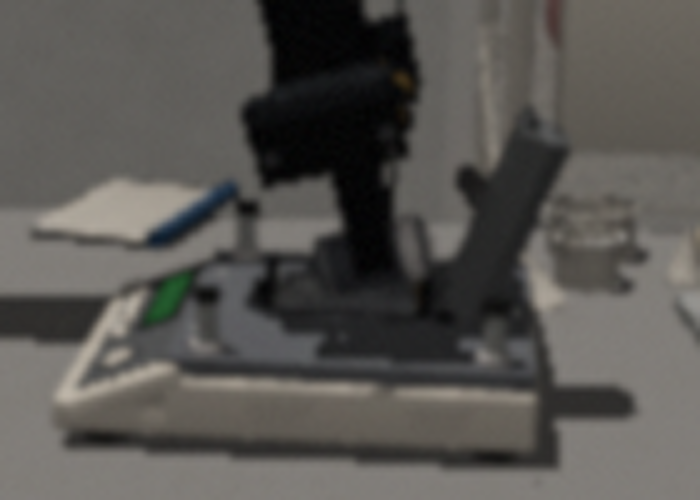

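The tilted cell sits over the cradle between the spring wall (275,290) and the terminal wall (415,290). Force is low, so nothing is snagged. Now I push it toward the front.

Call:
{"op": "move_arm", "data": {"commands": [[[0.1, 0, -0.03, 0, 0, 0], [0.2, 0, -0.06, 0, 0, 0], [0.28, 0, -0.07, 0, 0, 0], [0.28, 0, -0.07, 0, 0, 0]]]}}

```text
time: 8.5
position: [0.4647, 0.1192, 0.2518]
tool_rot: [0.013, 0.991, -0.002, 0.133]
ft_force: [5.5, -1.1, 0.1]
grip_width: 0.0328
grip_force: 50.0
```

```bash
python3 - <<'E'
from h import *
o=cfit(("side",),2);f=lambda *a:plan(o["position"],o["tool_rot"],*pose(*a));print(f(-3.5,68.5,15),f(-3.5,64,8),f(-3.5,59,0))
E
```

```text
model C [-1.1568 -0.0916 80.4887] tilt 15.3 F [ 5.5018 -1.1488  0.1184]
side 461 axis y,z,slopez,slopey [-0.0005  0.1792 -0.0106 -0.0068] x ext [-0.031  -0.0308  0.0448  0.0449]
[0.113, 0.004, 0.274, 0.0, 0.005, 0.0] [-0.4, 0.004, 0.413, 0.0, 0.127, 0.0] [-0.977, 0.004, 0.65, 0.0, 0.267, 0.0]
```

Call:
{"op": "move_arm", "data": {"commands": [[[0.08, 0, 0, 0, 0, 0], [0.11, 0, 0.14, 0, 0, 0], [0.12, 0, 0.27, 0, 0, 0], [0.12, 0, 0.27, 0, 0, 0]]]}}

```text
time: 9.1
position: [0.4642, 0.1193, 0.2404]
tool_rot: [0.013, 0.991, -0.001, 0.135]
ft_force: [7.0, -0.1, 0.8]
grip_width: 0.0327
grip_force: 50.0
```

```bash
python3 - <<'E'
from h import *
o=cfit(("side",),2);f=lambda *a:plan(o["position"],o["tool_rot"],*pose(*a));print(f(-4,64,8),f(-4,61.5,4),f(-4,59,0))
E
```

```text
model C [-1.0627  0.0281 69.2546] tilt 15.5 F [ 7.0105 -0.1383  0.8338]
side 558 axis y,z,slopez,slopey [-0.0006  0.1785  0.0029  0.0138] x ext [-0.0378 -0.0354  0.0445  0.0447]
[-0.475, 0.002, 0.14, 0.001, 0.131, -0.0] [-0.765, 0.002, 0.249, 0.001, 0.201, -0.0] [-1.051, 0.002, 0.379, 0.001, 0.271, -0.0]
```

Call:
{"op": "move_arm", "data": {"commands": [[[0.08, 0, 0, 0, 0, 0], [-0.2, 0, 0.06, 0, 0.065, 0], [-0.475, 0, 0.14, 0, 0.131, 0], [-0.765, 0, 0.25, 0, 0.2, 0], [-0.9, 0, 0.32, 0, 0.24, 0], [-1.05, 0, 0.38, 0, 0.271, 0], [-1.05, 0, 0.38, 0, 0.271, 0], [-1.05, 0, 0.38, 0, 0.271, 0]]]}}

```text
time: 10.2
position: [0.5095, 0.1181, 0.237]
tool_rot: [0.013, 1.0, 0.0, 0.001]
ft_force: [7.1, -0.2, 0.9]
grip_width: 0.0328
grip_force: 50.0
```

```bash
python3 - <<'E'
from h import *
o=cfit(("side",),2);f=lambda *a:plan(o["position"],o["tool_rot"],*pose(*a));print(f(0,58,0))
cv2.imwrite("pics/s4.png",cv2.resize(camera("side")["pixels"][110:210,250:390],None,fx=5,fy=5,interpolation=cv2.INTER_CUBIC))
E
```

```text
model C [-2.7844 -0.0641 59.0466] tilt 0.15 F [ 7.0664 -0.2169  0.8617]
side 417 axis y,z,slopez,slopey [-0.0004  0.178  -0.0185  0.0046] x ext [-0.0429 -0.0426  0.0426  0.0442]
[-0.081, 0.004, 0.026, 0.001, 0.003, -0.0]
```

View pics/s4.png

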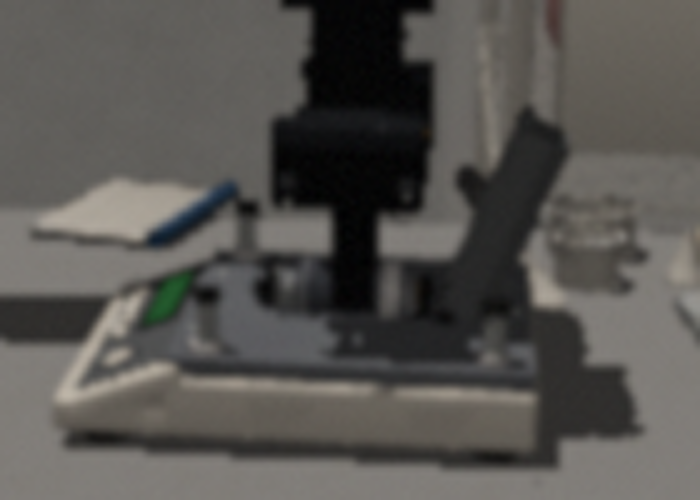

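The cell lies level in the cradle. I ease it back onto the contact and down a little, then release.

Call:
{"op": "move_arm", "data": {"commands": [[[-0.06, 0, 0.03, 0, 0, 0], [-0.1, 0, 0.05, 0, 0, 0], [-0.1, 0, 0.05, 0, 0, 0]]]}}

```text
time: 10.72
position: [0.5112, 0.1181, 0.2365]
tool_rot: [0.013, 1.0, 0.0, -0.002]
ft_force: [1.6, -0.7, 18.9]
grip_width: 0.0331
grip_force: 50.0
```

Call:
{"op": "move_arm", "data": {"commands": [[[-0.1, 0, 0, 0, 0, 0], [-0.1, 0, 0, 0, 0, 0], [-0.1, 0, 0, 0, 0, 0], [-0.1, 0, -0.8, 0, 0, 0], [-0.1, 0, -2, 0, 0, 0], [-0.1, 0, -2, 0, 0, 0]]], "claw": -0.1}}

```text
time: 11.48
position: [0.5154, 0.1181, 0.316]
tool_rot: [0.013, 1.0, 0.0, -0.002]
ft_force: [0.7, -0.1, -0.3]
grip_width: 0.0477
grip_force: 0.0
```

```bash
python3 - <<'E'
from h import *
from scipy.optimize import least_squares
for n in("side","top"):
    w=np.vstack([cloud(camera(n)).reshape(-1,3) for _ in range(3)]);l=RS.inv().apply(w[~np.isnan(w[:,0])]-OS)*1e3
    k=l[(abs(l[:,0])<25)&(abs(l[:,1])<17)&(l[:,2]>56)&(l[:,2]<82)]
    r=least_squares(lambda p:np.hypot(k[:,1]-p[0]-p[1]*k[:,0],k[:,2]-p[2]-p[3]*k[:,0])-17,[0,0,58,0],loss="soft_l1").x
    print(n,len(k),"cy,yaw,cz,pitch",r)
    for a in range(-40,45,5):
        q=l[(l[:,0]>=a)&(l[:,0]<a+5)&(abs(l[:,1])<5)&(l[:,2]<90)&(l[:,2]>35)]
        print(a,len(q),np.percentile(q[:,2],[50,90]).round(1) if len(q) else "",end=";")
    print()
o=get_obs();print(o["position"],o["ft_force"])
E
```

```text
side 380 cy,yaw,cz,pitch [ 0.2844  0.0002 58.735   0.0168]
-40 14 [57.  59.7];-35 3 [65.3 65.9];-30 5 [74.  74.3];-25 3 [74.6 74.6];-20 6 [75.  75.3];-15 5 [75.1 75.3];-10 6 [75.  75.2];-5 4 [74.8 75.5];0 5 [75.4 76.1];5 8 [75.1 75.8];10 9 [75.4 76.2];15 8 [75.7 76.1];20 6 [75.5 76. ];25 7 [71.6 74. ];30 3 [65.6 65.7];35 18 [60.7 65.4];40 6 [54.3 57.7];
top 1 cy,yaw,cz,pitch [ 0.0008 -0.0208 58.0006 -0.0158]
-40 9 [41.3 64.7];-35 28 [63.2 70.9];-30 2 [75.4 76.4];-25 0 ;-20 0 ;-15 0 ;-10 0 ;-5 0 ;0 0 ;5 0 ;10 0 ;15 0 ;20 0 ;25 0 ;30 0 ;35 0 ;40 0 ;
[0.5141 0.1179 0.312 ] [-0.2645  0.5171 -0.4613]
```

The nub end is about 1 mm high, so I press it with closed fingertips at scale x≈+15.

```bash
python3 - <<'E'
from h import *
o=get_obs();f=lambda x,z:plan(o["position"],o["tool_rot"],*pose(x,z,0,off=np.array([0,0,.182])));print(f(15,84),f(15,77),f(15,75))
E
```

```text
[-0.393, -0.007, 1.146, -0.0, -0.013, 0.0] [-0.395, -0.007, 1.321, -0.0, -0.013, 0.0] [-0.396, -0.007, 1.371, -0.0, -0.013, 0.0]
```

Call:
{"op": "move_arm", "data": {"commands": [[[-0.4, 0, 0.0, 0, 0, 0], [-0.4, 0, 0.0, 0, 0, 0], [-0.4, 0, 0.0, 0, 0, 0], [-0.4, 0, 0.6, 0, 0, 0], [-0.4, 0, 1.1, 0, 0, 0], [-0.4, 0, 1.25, 0, 0, 0], [-0.4, 0, 1.32, 0, 0, 0], [-0.4, 0, 1.35, 0, 0, 0], [-0.4, 0, 1.37, 0, 0, 0], [-0.4, 0, 1.37, 0, 0, 0]]], "claw": 1}}

```text
time: 13.02
position: [0.5303, 0.1176, 0.2589]
tool_rot: [0.013, 1.0, 0.0, -0.004]
ft_force: [0.1, -0.9, -0.1]
grip_width: 0.0003
grip_force: 0.0
```

Call:
{"op": "move_arm", "data": {"commands": [[[0, 0, 0.02, 0, 0, 0], [0, 0, 0.03, 0, 0, 0], [0, 0, 0.03, 0, 0, 0]]]}}

```text
time: 13.4
position: [0.5302, 0.1175, 0.2576]
tool_rot: [0.013, 1.0, 0.0, -0.004]
ft_force: [-0.4, -0.5, 2.1]
grip_width: 0.0007
grip_force: 1.0
```

Call:
{"op": "move_arm", "data": {"commands": [[[0, 0, 0.015, 0, 0, 0], [0, 0, 0.03, 0, 0, 0], [0, 0, 0.03, 0, 0, 0]]]}}

```text
time: 13.78
position: [0.5302, 0.1176, 0.2574]
tool_rot: [0.013, 1.0, 0.0, -0.004]
ft_force: [-1.7, -0.6, 9.8]
grip_width: -0.0001
grip_force: 4.9
```

Call:
{"op": "move_arm", "data": {"commands": [[[0, 0, 0.01, 0, 0, 0], [0, 0, 0.01, 0, 0, 0]]]}}

```text
time: 14.02
position: [0.5302, 0.1176, 0.2573]
tool_rot: [0.013, 1.0, 0.0, -0.004]
ft_force: [-2.6, -1.3, 12.6]
grip_width: 0.0003
grip_force: 6.2
```

Seated: it stops hard at the right height. Now I retract high and check the cell and cover.

Call:
{"op": "move_arm", "data": {"commands": [[[0, 0, -0.8, 0, 0, 0], [0, 0, -2, 0, 0, 0], [0, 0, -3.2, 0, 0, 0], [0, 0, -3.2, 0, 0, 0]]]}}

```text
time: 14.52
position: [0.5325, 0.1176, 0.3876]
tool_rot: [0.013, 1.0, 0.0, 0.0]
ft_force: [0.3, -0.2, -0.2]
grip_width: 0.0003
grip_force: 0.0
```

```bash
python3 - <<'E'
from h import *
from scipy.optimize import least_squares
for n in("side","top"):
    w=np.vstack([cloud(camera(n)).reshape(-1,3) for _ in range(3)]);l=RS.inv().apply(w[~np.isnan(w[:,0])]-OS)*1e3
    k=l[(abs(l[:,0])<25)&(abs(l[:,1])<17)&(l[:,2]>56)&(l[:,2]<80)]
    if len(k)>50:
        r=least_squares(lambda p:np.hypot(k[:,1]-p[0]-p[1]*k[:,0],k[:,2]-p[2]-p[3]*k[:,0])-17,[0,0,58,0],loss="soft_l1").x
        print(n,len(k),"cy,yaw,cz,pitch",r)
        q=l[(abs(l[:,1])<12)&(l[:,2]>67)&(l[:,2]<80)&(l[:,0]<40)];print("ext x",np.percentile(q[:,0],[1,99]))
    c=l[(l[:,0]>50)&(l[:,0]<125)&(abs(l[:,1])<26)&(l[:,2]>90)&(l[:,2]<172)]
    for z in range(90,170,10):
        q=c[(c[:,2]>=z)&(c[:,2]<z+10)];print(z,len(q),(np.percentile(q[:,0],[2,98]),q[:,2].max()) if len(q) else"")
o=get_obs();pp=lambda x,z:plan(o["position"],o["tool_rot"],*pose(x,z,0,off=np.array([0,0,.182])))
for a in((25,200),(140,200),(140,132),(100,132)):print(a,pp(*a))
print(o["position"])
E
```

```text
side 393 cy,yaw,cz,pitch [ 0.4766 -0.0117 59.0272 -0.0006]
ext x [-50.1218  27.1969]
90 63 (array([57.4063, 86.6628]), np.float64(99.88052406755298))
100 68 (array([59.825 , 91.2454]), np.float64(109.83988891297052))
110 65 (array([64.6645, 95.4953]), np.float64(119.84305056825067))
120 67 (array([66.8783, 97.7836]), np.float64(129.8105257543022))
130 67 (array([ 71.6216, 102.2196]), np.float64(139.95776948146238))
140 101 (array([ 76.2941, 104.6192]), np.float64(149.91798519660495))
150 66 (array([78.5202, 92.9586]), np.float64(159.47467271332968))
160 12 (array([82.7512, 85.5179]), np.float64(162.42007950197262))
top 391 cy,yaw,cz,pitch [ 1.1184  0.003  56.8771 -0.0013]
ext x [-48.684   12.4356]
90 54 (array([82.9708, 88.0066]), np.float64(99.88490081898327))
100 14 (array([80.6656, 87.6009]), np.float64(109.76318323814205))
110 1 (array([80.6735, 80.6735]), np.float64(111.6913096088541))
120 3 (array([76.1232, 88.2514]), np.float64(125.72926142763153))
130 9 (array([ 74.0556, 102.2878]), np.float64(139.88933218618848))
140 272 (array([ 85.6264, 105.9109]), np.float64(149.9956495081094))
150 109 (array([81.001 , 96.8508]), np.float64(159.34806414726245))
160 8 (array([82.188 , 85.1434]), np.float64(163.49614995478646))
(25, 200) [-0.208, -0.007, 0.001, -0.0, -0.013, 0.0]
(140, 200) [-3.083, -0.008, -0.036, -0.0, -0.013, 0.0]
(140, 132) [-3.105, -0.008, 1.663, -0.0, -0.013, 0.0]
(100, 132) [-2.105, -0.008, 1.676, -0.0, -0.013, 0.0]
[0.5309 0.1175 0.3821]
```

The cell is flat: pitch ≈0, axis z ≈58. The cover's edge is at x≈105, z≈146 (θ≈1.9). Now I go behind the cover.

Call:
{"op": "move_arm", "data": {"commands": [[[-1.5, 0, 0, 0, -0.01, 0], [-3.0, 0, -0.03, 0, -0.013, 0], [-3.0, 0, -0.03, 0, -0.013, 0], [-3.0, 0, 0.5, 0, -0.013, 0], [-3.0, 0, 1.2, 0, -0.013, 0], [-3.0, 0, 1.65, 0, -0.013, 0], [-3.0, 0, 1.65, 0, -0.013, 0]]]}}

```text
time: 15.7
position: [0.6495, 0.1144, 0.3144]
tool_rot: [0.013, 1.0, -0.0, -0.001]
ft_force: [0.2, 0.8, 0.7]
grip_width: 0.0005
grip_force: 0.0
```

```bash
cat >>h.py <<'E'
def tip():
    o=get_obs();q=R.from_quat(o["tool_rot"]);t=RS.inv().apply(o["position"]+q.apply([0,0,.182])-OS)*1e3;print("tip",t,o["ft_force"]);return o
def sweep(ths,ds=95,fr=10):
    o=tip();out=[]
    for th in ths:
        if th>np.pi/2: psi=2.903-th;x=45+108*np.cos(psi);z=54+108*np.sin(psi)-10
        else: x=45-ds*np.cos(th)+25.5*np.sin(th);z=54+ds*np.sin(th)+25.5*np.cos(th)
        print(round(th,2),round(x+fr),round(z),plan(o["position"],o["tool_rot"],*pose(x+fr,z,0,off=np.array([0,0,.182]))))
E
python3 - <<'E'
from h import *
sweep(np.arange(1.9,.2,-.15))
E
```

```text
tip [135.0844   0.3821 132.4157] [0.1753 0.8023 0.6683]
1.9 113 135 [0.558, -0.01, -0.065, -0.0, -0.002, 0.0]
1.75 99 143 [0.915, -0.01, -0.256, -0.0, -0.002, 0.0]
1.6 84 148 [1.296, -0.01, -0.391, -0.0, -0.002, 0.0]
1.45 69 151 [1.664, -0.009, -0.471, -0.0, -0.002, 0.0]
1.3 54 152 [2.031, -0.009, -0.495, -0.0, -0.002, 0.0]
1.15 39 151 [2.399, -0.009, -0.464, -0.0, -0.002, 0.0]
1.0 25 148 [2.757, -0.009, -0.378, -0.0, -0.002, 0.0]
0.85 11 142 [3.099, -0.009, -0.24, -0.0, -0.002, 0.0]
0.7 -1 135 [3.416, -0.009, -0.052, -0.0, -0.002, 0.0]
0.55 -13 125 [3.701, -0.009, 0.182, -0.0, -0.002, 0.0]
0.4 -23 114 [3.948, -0.009, 0.455, -0.0, -0.002, 0.0]
0.25 -31 102 [4.152, -0.008, 0.762, -0.0, -0.002, 0.0]
```

Call:
{"op": "move_arm", "data": {"commands": [[[0.56, 0, -0.07, 0, 0, 0], [0.92, 0, -0.26, 0, 0, 0], [1.3, 0, -0.39, 0, 0, 0], [1.66, 0, -0.47, 0, 0, 0], [2.03, 0, -0.49, 0, 0, 0], [2.4, 0, -0.46, 0, 0, 0], [2.76, 0, -0.38, 0, 0, 0], [3.1, 0, -0.24, 0, 0, 0], [3.1, 0, -0.24, 0, 0, 0]]]}}

```text
time: 16.82
position: [0.5251, 0.1177, 0.3251]
tool_rot: [0.013, 1.0, -0.0, 0.0]
ft_force: [0.3, 0.7, -0.1]
grip_width: 0.0006
grip_force: 0.0
```

```bash
python3 - <<'E'
from h import *
sweep(np.arange(.75,.04,-.1))
cv2.imwrite("pics/s5.png",cv2.resize(camera("side")["pixels"][80:210,220:400],None,fx=4,fy=4,interpolation=cv2.INTER_CUBIC))
E
```

```text
tip [ 10.9969   0.4189 143.0846] [ 0.2605  0.6937 -0.0755]
0.75 3 137 [0.201, -0.01, 0.142, -0.0, 0.0, 0.0]
0.65 -5 132 [0.403, -0.01, 0.282, -0.0, 0.0, 0.0]
0.55 -13 125 [0.59, -0.01, 0.442, -0.0, 0.0, 0.0]
0.45 -19 118 [0.759, -0.01, 0.62, -0.0, 0.0, 0.0]
0.35 -25 111 [0.911, -0.01, 0.813, -0.0, 0.0, 0.0]
0.25 -31 102 [1.042, -0.01, 1.021, -0.0, 0.0, 0.0]
0.15 -35 93 [1.151, -0.01, 1.241, -0.0, 0.0, 0.0]
0.05 -39 84 [1.239, -0.01, 1.471, -0.0, 0.0, 0.0]
```

View pics/s5.png

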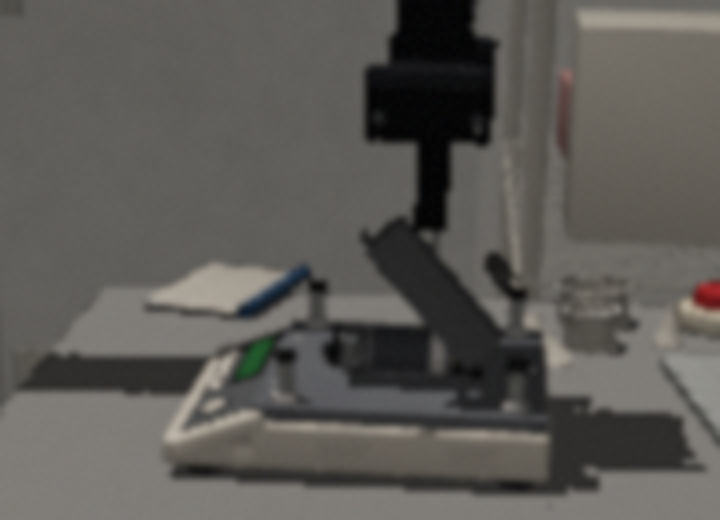

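The cover has swung past vertical to about 0.85 rad, with its free end at (390,225) and the fingertip on its outer face at (430,230). The cell is visible in the cradle at (395,350). I keep following it down.

Call:
{"op": "move_arm", "data": {"commands": [[[0.2, 0, 0.14, 0, 0, 0], [0.4, 0, 0.28, 0, 0, 0], [0.59, 0, 0.44, 0, 0, 0], [0.76, 0, 0.62, 0, 0, 0], [0.91, 0, 0.81, 0, 0, 0], [1.04, 0, 1.02, 0, 0, 0], [1.15, 0, 1.2, 0, 0, 0], [1.22, 0, 1.3, 0, 0, 0], [1.3, 0, 1.35, 0, 0, 0], [1.3, 0, 1.35, 0, 0, 0]]]}}

```text
time: 18.12
position: [0.4747, 0.119, 0.2715]
tool_rot: [0.013, 1.0, 0.0, 0.002]
ft_force: [-1.1, 0.2, 0.2]
grip_width: 0.0007
grip_force: 0.0
```

```bash
python3 - <<'E'
from h import *
o=tip()
for z in(88,82,79):print(plan(o["position"],o["tool_rot"],*pose(-48,z,0,off=np.array([0,0,.182]))))
E
```

```text
tip [-38.9441   0.3666  89.5077] [-1.0793  0.2489  0.2068]
[0.212, -0.009, 0.037, 0.0, 0.003, 0.0]
[0.212, -0.009, 0.187, 0.0, 0.003, 0.0]
[0.212, -0.009, 0.262, 0.0, 0.003, 0.0]
```

Call:
{"op": "move_arm", "data": {"commands": [[[0.21, 0, -0.05, 0, 0, 0], [0.21, 0, 0.04, 0, 0, 0], [0.21, 0, 0.11, 0, 0, 0], [0.21, 0, 0.15, 0, 0, 0], [0.21, 0, 0.18, 0, 0, 0], [0.21, 0, 0.2, 0, 0, 0], [0.21, 0, 0.22, 0, 0, 0], [0.21, 0, 0.22, 0, 0, 0]]]}}

```text
time: 19.12
position: [0.4667, 0.1192, 0.2627]
tool_rot: [0.013, 1.0, 0.0, 0.002]
ft_force: [0.3, 0.6, -0.3]
grip_width: 0.0001
grip_force: 0.0
```

Call:
{"op": "move_arm", "data": {"commands": [[[0, 0, 0.02, 0, 0, 0], [0, 0, 0.04, 0, 0, 0], [0, 0, 0.04, 0, 0, 0]]]}}

```text
time: 19.5
position: [0.4666, 0.1192, 0.2618]
tool_rot: [0.013, 1.0, 0.0, 0.002]
ft_force: [-0.6, -0.1, 6.7]
grip_width: 0.0006
grip_force: 3.2
```

Call:
{"op": "move_arm", "data": {"commands": [[[0, 0, 0.02, 0, 0, 0], [0, 0, 0.03, 0, 0, 0], [0, 0, 0.03, 0, 0, 0]]]}}

```text
time: 19.88
position: [0.4665, 0.1192, 0.2615]
tool_rot: [0.013, 1.0, -0.0, 0.002]
ft_force: [-3.4, 0.2, 14.3]
grip_width: 0.0005
grip_force: 7.2
```

Call:
{"op": "move_arm", "data": {"commands": [[[0, 0, -0.8, 0, 0, 0], [0, 0, -2, 0, 0, 0], [2.5, 0, -3, 0, 0, 0], [2.5, 0, -3, 0, 0, 0], [2.5, 0, -3, 0, 0, 0]]]}}

```text
time: 20.5
position: [0.3628, 0.1221, 0.3803]
tool_rot: [0.013, 1.0, 0.0, 0.001]
ft_force: [0.7, -0.2, 0.1]
grip_width: 0.0004
grip_force: 0.0
```

```bash
python3 - <<'E'
from h import *
c=camera("side");w=cloud(c).reshape(-1,3);l=RS.inv().apply(w[~np.isnan(w[:,0])]-OS)*1e3
for x in range(-65,50,15):
    q=l[(l[:,0]>=x)&(l[:,0]<x+15)&(abs(l[:,1])<15)&(l[:,2]>60)&(l[:,2]<110)];print(x,len(q),np.median(q[:,2]) if len(q) else"")
cv2.imwrite("pics/s6.png",cv2.resize(c["pixels"][110:310,200:440],None,fx=3,fy=3,interpolation=cv2.INTER_CUBIC));tip()
E
```

```text
-65 15 79.76057768450111
-50 13 80.11188046281403
-35 15 79.90485986526241
-20 18 79.85354592884033
-5 18 80.01090006044859
10 15 80.12502785171588
25 16 80.05614733966848
40 1 79.52209784489273
tip [-148.2481    0.4566  198.2156] [ 0.5265 -0.468   0.4511]
```

View pics/s6.png

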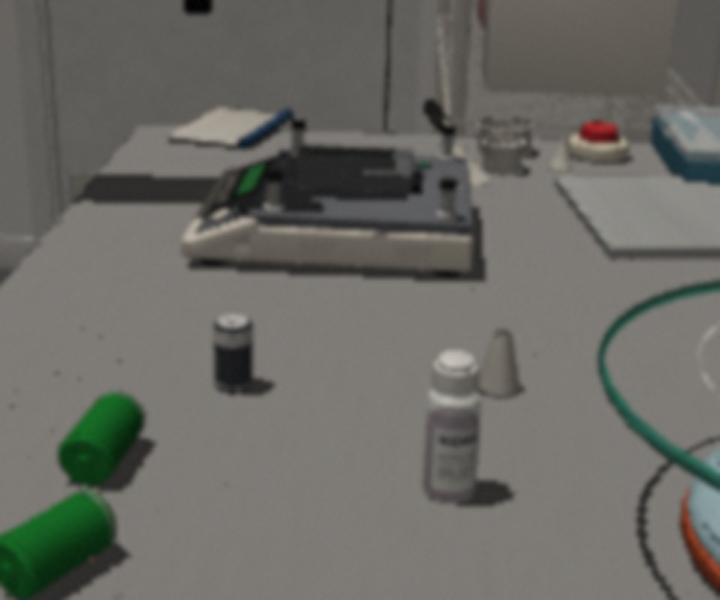

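The cover is shut and level (top at z≈80 along its whole length, (345,175)). The small cell (233,355), nozzle (500,365) and bottle (453,425) are still standing, and the arm is clear.

```bash
python3 -c "
from rig import *
print(hand_in())"
```

```text
the job is handed in; nothing more can be done
None
```

The large cell lies flat in the cradle, nub on the contact, the cover is shut, and the small cell, nozzle and bottle are still standing; I handed the job in at about 20.5 s, and the hand-in gave no verdict.

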